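Lock a channel nut into the bench accessory rail

TASK

Fit the channel nut (the winged knob with the long narrow foot, not the one with the round foot) into the slot of the aluminium accessory rail at the engraved cross line: lower it with its foot lengthwise in the slot until the collar rests on the rail, then twist it a full quarter turn so the foot catches under both lips. Let go of it standing upright there, and leave the round-footed knob where it is.

Things in the scene. Friction and masses are not known exactly. Their poses are not given: they have to be found in the camera images.
- channel_nut: Loose upright nut, 64 mm tall, 150 g. Origin: centre of the foot's underside, z up. Steel foot 64 (x) x 20 (y) x 8 mm, round ends showing 7 mm past the collar; stem 16 mm thick, 10 mm tall (the groove for the lips); black round collar, diameter 50, 18 to 24 mm up; grey bar grip 44 (x) x 16 (y) mm, 24 to 64 mm up: pinch its 16 mm. A half turn about z changes nothing.
- bench_foot: Bystander, to be left alone: a loose knob 64 mm tall with the same collar and grey bar grip, but a round steel foot 64 mm in diameter, 8 mm thick, that shows all round below the collar. Origin: centre of its underside; z up.
- rail: Fixed channel, slot upward, x along it (-75 to +115 mm), 86 wide, 28 high. Origin: table height, mid-slot, under the dark engraved cross line. Slot 34 wide, lips 4 thick; hollow 78 wide, floor 4 mm up. Ends capped; grey plate 3 mm thick covers the slot at x 69 to 109. Collar on lips: nut's origin 10 mm above the rail's; foot then has 6 mm free below the lips and over the floor, turns either way.
There are look-alikes about, which are no part of the job. Leave any blue look-alike of the channel_nut alone.

How it is judged:
By the outcome, as a careful person would: the job done as asked, in the order asked, and still so for the second after the job is handed in, with the robot touching nothing.
It also fails if it takes over 42 s, if anything falls off the work surface, if the arm or the gripper's body presses on something with over 40 N, if the wrist force passes 120 N, or if a joint passes its speed limit or range.

ROBOT

A 6-joint arm with a two-finger parallel gripper is mounted at the origin on a cart in front of the work surface, level with it; the furniture and walls round the work are solid. World frame = base frame: x ahead of the robot, y to its left, z up, the work surface at z = 0. Lengths are in m, angles in rad, forces in N, time in s.
With the tool pointing down it reaches from about 0.275 to 0.75 m from the base axis. Payload 10.2 kg.
Tool frame: the origin (TCP) lies at the very end of the fingers, on their centre line; the grasp point (between the pads) lies 19 mm behind it; x points along the fingers, y is the direction in which the jaws open and shut, and the axes are right-handed (so a half turn about x gives the same grasp; the last joint's range is limited). The gripper opens to 85 mm and grips with 20 to 120 N. Pads are 22 mm wide; open, the fingers measure 114 mm over their backs; the gripper's body (76 mm by 85 mm) begins 54 mm behind the grasp point. The pads swing forward as they close: fully open they stand 13 mm farther back than shut.
Start: joints at [0.942, 0.313, 1.498, -0, 1.331, -0.223], TCP at [0.207, 0.482, 0.231] pointing down, gripper open.
Joint ranges: [-2.94, 2.94], [-0.97, 2.17], [0.19, 2.56], [-1.23, 4.37], [0.02, 3.11], [-2.88, 2.88]. Speed limits (rad/s): [2.39, 2.39, 3.01, 3.14, 3.14, 3.14].

INTERFACE

Orientations are given as a 3x3 rotation matrix whose columns are the frame's x, y, z axes.
In Python, from bench import robot, imaging, order gives the robot as it stands. The module is installed in compiled form; this text tells all that it offers.
- The arm moves only by the tool servo_tool, never from a script. Its argument "steps" is a list of rows, each a list of 7 numbers: the turn, a rotation vector about the world's x, y, z in degrees, then the shift along the world's x, y, z in mm, then the opening, from 0 (shut) to 1 (fully open). A call has 1 to 8 rows; each row is the pose to reach, as a shift and turn from the pose measured when the call began; what a row does not reach only later rows make up. A row lasts 1/8 s, in which the tool goes at most 62.5 mm and 10.7 degrees, less where a joint would pass 70% of its speed; a pose out of reach is approached as far as the arm can. A call with a gripper value outside its range is refused whole. The fingers move at their own pace and stop on an object; "grip_force" is the grip in N (left out, the last holds). Time passes only in rows, so rows that repeat a pose let the fingers close. It gives the time, the measured TCP pose, the force and the opening at its end, in the units of the state.
- robot.get_state(): the state, without advancing time (a new reading comes with each control period).
- imaging.capture(name): name is "side" or "top"; returns the picture (384x512x3 uint8, red, green, blue); there is no depth.
- imaging.camera_info(name): a dict with "fx", "fy", "cx", "cy" (pixels), "origin" and "rotation" of the camera in the world. Camera axes: x right, y down, z forward; pixel columns grow to the right and rows downward; lengths in m; the calibration is good to about 2 mm. A picture is of the moment at which its call begins. camera_info takes no time and is no camera call.
- order.sign_off(): hands the job in, once; it reports no verdict.
The state is a dict: "time_s": time; "joint_positions": joint angles; "qvel": joint speeds; "joint_torque": joint torques, N m; "ee_pos": TCP position; "ee_rot": TCP orientation; "force": force on the tool from outside, world axes, zero at the start; "wrist_torque": the same for the moment, N m; "grip_width": finger opening in m.
Only numpy, scipy, OpenCV 4.12 (cv2) and the standard library are available. Lean on these libraries where they do the work, as an engineer would, in place of code of your own. Each camera call takes 0.05 s, during which the arm holds its last target. There are 200 camera calls.

## Working session

There is one attempt and no reset: what is moved stays moved. The work goes in short steps, Python scripts to look and compute and a tool call to move; the robot and the scene stay as the last step left them, time stands still between calls to the robot, and variables do not carry over. Pictures are saved under pics/ and viewed, about 8 in all and at most 12, crops included, and the job is handed in when it is done.

Besides the shell and the picture viewer there is one more tool, called as a command line: name --pt "numbers of a row" for each row, then --argument value for the rest. servo_tool: Moves the arm, as the interface text tells. Its arguments: {"type":"object","properties":{"steps":{"type":"array","items":{"type":"array","items":{"type":"number"}}},"grip_force":{"type":"number"}},"required":["steps"]}

```bash
mkdir -p pics; python3 - <<'E'
from bench import robot, imaging
import cv2
s=robot.get_state();print(s)
for n in("side","top"):
    im=imaging.capture(n);cv2.imwrite(f"pics/{n}0.png",im[:,:,::-1]);i=imaging.camera_info(n);print(n,i)
E
```

```text
{'time_s': 0.0, 'joint_positions': array([ 9.41591517e-01,  3.13485170e-01,  1.49843255e+00, -3.17991974e-05,
        1.33102059e+00, -2.23411784e-01]), 'qvel': array([ 5.77370975e-04, -8.44693168e-04,  5.64686698e-05,  1.16342018e-03,
       -1.93207223e-03,  1.18644206e-03]), 'joint_torque': array([-1.16257248e-03, -4.12257600e+01, -2.59740025e+01, -2.47921498e-04,
        4.12830646e-03,  2.85353565e-06]), 'ee_pos': array([0.20710915, 0.48213763, 0.23071879]), 'ee_rot': array([[-7.66949473e-04,  3.94740046e-01,  9.18792527e-01],
       [-1.10613864e-03,  9.18791900e-01, -3.94740700e-01],
       [-9.99999094e-01, -1.31905808e-03, -2.68029748e-04]]), 'force': array([-0.27606272,  0.09918726, -0.16239033]), 'wrist_torque': array([-0.03223066, -0.02210617, -0.00920244]), 'grip_width': 0.08555487239175627}
side {'fx': 483.7298786067608, 'fy': 483.7298786067608, 'cx': 256.40831336642026, 'cy': 199.64712281668807, 'origin': array([ 0.213625  , -0.55500671,  0.49635781]), 'rotation': array([[ 0.92550205, -0.20858755,  0.31612843],
       [-0.37863011, -0.48921626,  0.78568867],
       [-0.00922971, -0.84685222, -0.53174819]])}
top {'fx': 374.5895355669893, 'fy': 374.5895355669893, 'cx': 249.4481245227034, 'cy': 187.26137008104806, 'origin': array([0.35008556, 0.15004962, 0.88984033]), 'rotation': array([[-3.04553529e-03, -9.85363280e-01,  1.70440406e-01],
       [-9.99895689e-01,  5.94261433e-04, -1.44311684e-02],
       [ 1.41186573e-02, -1.70466578e-01, -9.85262305e-01]])}
```

View pics/top0.png

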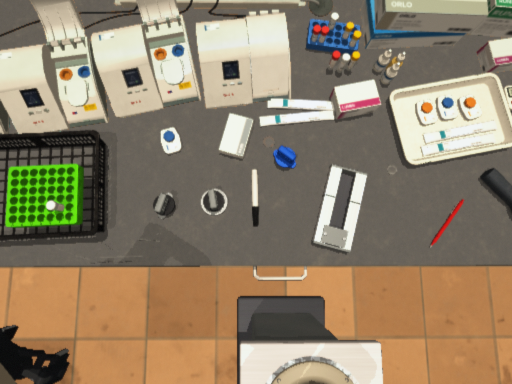

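View pics/side0.png

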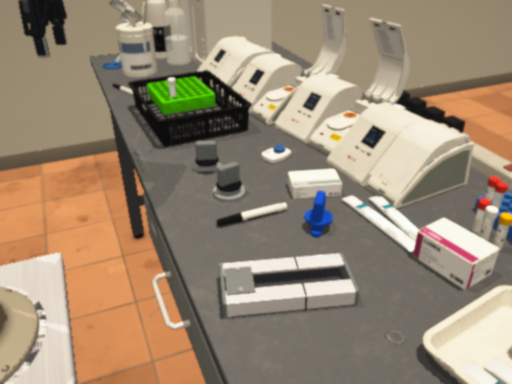

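Candidates: grey knobs at top (164,204) and (213,201), and a blue one at (285,157). The one at (213,201) shows a round steel disc all round, so it is the bench_foot. The blue one is a look-alike. That leaves (164,204) as the channel nut, which I'll confirm in one crop sheet.

```bash
python3 - <<'E'
import cv2,numpy as np
t=cv2.imread("pics/top0.png");s=cv2.imread("pics/side0.png")
r=lambda im,x,y,w,h,W,H:cv2.resize(im[y:y+h,x:x+w],(W,H),interpolation=cv2.INTER_CUBIC)
a=np.hstack([r(t,145,180,100,50,500,250),r(t,305,155,70,100,300,250*1)][:1]+[r(t,305,160,75,95,237,300)[:250]])
A=np.zeros((600,800,3),np.uint8)
A[:250,:500]=r(t,145,180,100,50,500,250)
A[:300,540:780]=r(t,305,160,76,95,240,300)
A[260:520,:400]=r(s,180,130,80,52+0,400,260)
A[180+130:310+250,410:790]=r(s,205,240,165,105+4,380,250)
A[260:590,:400]=r(s,180,134,80,66,400,330)
cv2.imwrite("pics/crop1.png",A)
E
```

```text
(no output)
```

View pics/crop1.png

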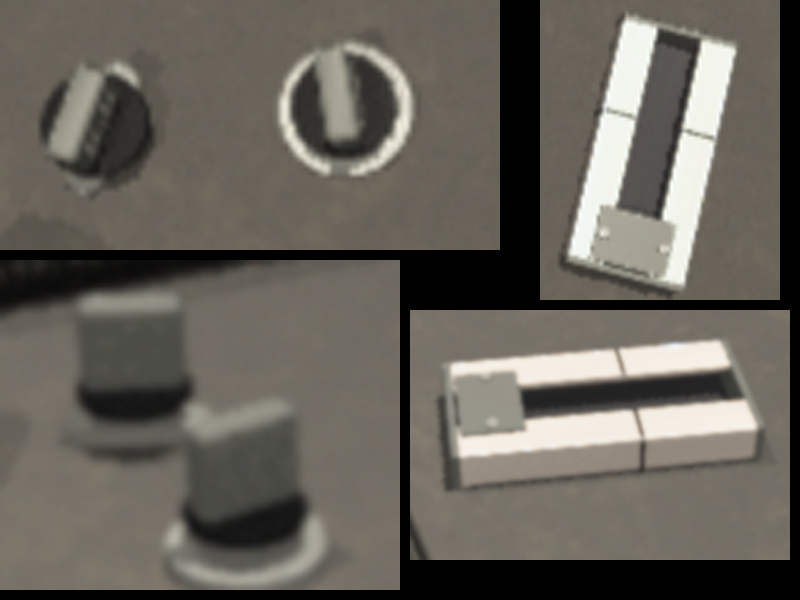

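```bash
cat > h.py <<'E'
import numpy as np,cv2
from bench import imaging
I={n:imaging.camera_info(n) for n in("side","top")}
def ray(n,p):
    i=I[n];d=i["rotation"]@np.array([(p[0]-i["cx"])/i["fx"],(p[1]-i["cy"])/i["fy"],1]);return i["origin"],d/np.linalg.norm(d)
def plane(n,p,z):
    o,d=ray(n,p);return (o+d*(z-o[2])/d[2])[:3]
def tri(a,b):
    o,d=ray("top",a);q,e=ray("side",b)
    t=np.linalg.lstsq(np.c_[d,-e],q-o,rcond=None)[0];P,Q=o+d*t[0],q+e*t[1];return (P+Q)/2,np.linalg.norm(P-Q)
def proj(n,P):
    i=I[n];c=i["rotation"].T@(np.array(P)-i["origin"]);return np.array([c[0]/c[2]*i["fx"]+i["cx"],c[1]/c[2]*i["fy"]+i["cy"]])
E
python3 - <<'E'
from h import *
np.set_printoptions(precision=4,suppress=True)
t=cv2.imread("pics/top0.png",0);s=cv2.imread("pics/side0.png",0)
print(t[190:222,152:178])
# rail
m=np.zeros_like(t);m[160:255,305:375]=(t[160:255,305:375]>135)
c=max(cv2.findContours(m,cv2.RETR_EXTERNAL,cv2.CHAIN_APPROX_NONE)[0],key=cv2.contourArea)[:,0]
P=np.array([plane("top",p,.028)[:2] for p in c])
r=cv2.minAreaRect((P*1000).astype(np.float32));print("rail",r)
# cross line triangulation: ends in top, side crops
sc=240/76;f=lambda x,y:(305+(x-540)/sc-.3,160+y/sc-.3)
g=lambda x,y:(205+(x-410)*165/380-.3,240+(y-310)*109/250-.3)
for a,b in (((606,108),(615,347)),((630,117),(627,378)),((684,129),(634,409)),((714,138),(643,438))):
    print(tri(f(*a),g(*b)),plane("top",f(*a),.028))
# nut foot tips & grip
k=lambda x,y:(145+x/5-.4,180+y/5-.4); q=lambda x,y:(180+(x)/5-.4,134+(y-260)/5-.4)
print("tips",plane("top",k(125,70),.008),plane("top",k(85,190),.008))
print("grip",tri(k(92,68),q(180,297)),tri(k(62,160),q(78,300)))
E
```

```text
[[101  99  99 100 100 101 101 101 100 101 101 101  99 100 100 100 103 101
  101  95  88  87  95  96  97  99]
 [101  99 100  99 100 102 104 101 102 103  99 100 101 101 103 104 106 103
   98  89  88  86  87  88  90  99]
 [ 99  98 100 100  99 101 101 100 103 110  98  94 100 102 109 120 138 122
  105  89  86  86  86  87  89  94]
 [ 99  98  99 100 100  99 100  99 112 131 105  98 100 106 128 145 182 163
  143 110  86  86  86  87  87  90]
 [100  99  98 100  99 100  98  96 125 141 141 139 132 111 120 122 155 170
  175 151 102  88  85  86  88  95]
 [ 99 100 100  99  98  94  96 108 134 147 155 161 156 121  70  60  78 122
  161 176 128  90  87  89  90  99]
 [100 100  99  98  92  71  80 128 142 150 158 163 151 112  58  49  46  54
   88 151 132  89  86  90  95  99]
 [100  99 100  91  70  53  81 129 147 153 161 164 137  93  59  51  46  44
   48  77 104  84  86  87  88  95]
 [100 100  98  71  46  53 110 138 150 157 163 160 121  72  67  61  50  41
   42  47  56  74  86  88  89  90]
 [101  99  86  54  42  65 135 147 152 160 162 149 107  60  70  76  47  41
   41  47  47  52  85  88  89  89]
 [ 98  92 
[... 2379 characters left out ...]
 99  99]]
rail ((452.6568298339844, -73.85708618164062), (87.446044921875, 188.3692626953125), 74.54399871826172)
(array([ 0.4821, -0.0394,  0.0314]), np.float64(0.0014172056555503728)) [ 0.4833 -0.0403  0.028 ]
(array([ 0.4789, -0.06  ,  0.0213]), np.float64(0.0026935081300547637)) [ 0.4766 -0.0579  0.028 ]
(array([ 0.4669, -0.0968,  0.0296]), np.float64(0.0009468890221633363)) [ 0.4676 -0.0975  0.028 ]
(array([ 0.461 , -0.1196,  0.0272]), np.float64(6.07926819392496e-05)) [ 0.4609 -0.1193  0.028 ]
tips [0.4875 0.3269 0.008 ] [0.4304 0.3437 0.008 ]
grip (array([0.4796, 0.3303, 0.064 ]), np.float64(0.00018035258246974588)) (array([0.4386, 0.3417, 0.0653]), np.float64(0.00030425441535841244))
```

The crop settles it. The left knob, top (164,204), shows only two narrow foot tips, at (169,194) and (162,217), so it is the channel nut.

| Item | Measured position (m) | Long-axis angle | Checks |
|---|---|---|---|
| Nut | (0.459, 0.336) | about -16° | Grip top triangulates at z ≈ 0.0645 (expected 0.064) |
| Rail cross line | (0.472, -0.079) | -15.5° | 188 x 87 mm measured (expected 190 x 86), lip height about 0.028 |

Next I move above the nut.

servo_tool --pt "0 0 7.3 252 -146 0 0.8" --pt "0 0 7.3 252 -146 0 0.8" --pt "0 0 7.3 252 -146 0 0.8" --pt "0 0 7.3 252 -146 0 0.8" --pt "0 0 7.3 252 -146 0 0.8" --pt "0 0 7.3 252 -146 -60 0.8" --pt "0 0 7.3 252 -146 -110 0.8" --pt "0 0 7.3 252 -146 -110 0.8" --grip_force 50

```text
time_s: 1.1
ee_pos: [0.4574, 0.3353, 0.1178]
ee_rot: [[-0.007, 0.275, 0.961], [-0.004, 0.961, -0.275], [-1.0, -0.006, -0.006]]
force: [0.3, 0.3, 1.3]
grip_width: 0.0683
```

```bash
python3 - <<'E'
from h import *
from bench import robot
s=robot.get_state();print(s["ee_pos"],s["ee_rot"],s["joint_positions"],s["grip_width"])
a=imaging.capture("side")[100:260,130:330,::-1];b=imaging.capture("top")[130:280,90:290,::-1]
cv2.imwrite("pics/b.png",np.vstack([cv2.resize(x,None,fx=1.9*1,fy=1.9,interpolation=2) for x in(a,b)]))
E
```

```text
[0.45742322 0.33526862 0.11781022] [[-0.0074156   0.27494599  0.96143107]
 [-0.00414066  0.96144083 -0.27498072]
 [-0.99996393 -0.00602011 -0.0059912 ]] [ 4.26292273e-01  5.17843701e-01  1.50746945e+00 -7.80087756e-04
  1.12474382e+00 -8.65607795e-01] 0.06831293219647996
```

View pics/b.png

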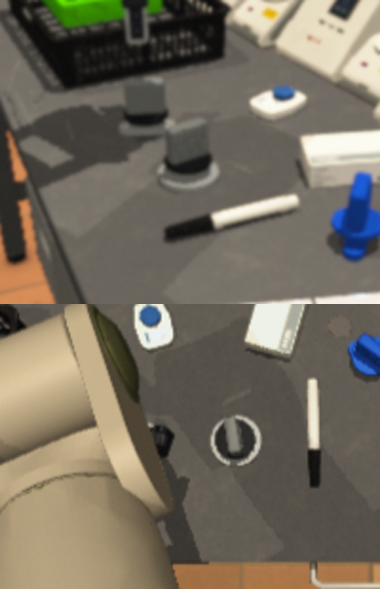

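servo_tool --pt "0 0 0 1.5 0.5 -40 0.8" --pt "0 0 0 1.5 0.5 -85 0.8" --pt "0 0 0 1.5 0.5 -85 0.8" --pt "0 0 0 1.5 0.5 -85 0.8"

```text
time_s: 1.7
ee_pos: [0.4628, 0.3379, 0.0404]
ee_rot: [[0.005, 0.274, 0.962], [0.002, 0.962, -0.274], [-1.0, 0.003, 0.005]]
force: [1.0, 0.3, 0.2]
grip_width: 0.0683
```

```bash
python3 - <<'E'
from h import *
from bench import robot
s=robot.get_state();print(s["ee_pos"],s["force"],proj("side",s["ee_pos"]),proj("side",[.459,.336,.064]))
a=imaging.capture("side")[90:220,150:280,::-1]
cv2.imwrite("pics/c.png",cv2.resize(a,None,fx=4,fy=4,interpolation=2))
E
```

```text
[0.46277095 0.33789527 0.04043306] [0.99605164 0.28393482 0.18304583] [207.55657496 151.07747337] [205.38344247 141.58492044]
```

View pics/c.png

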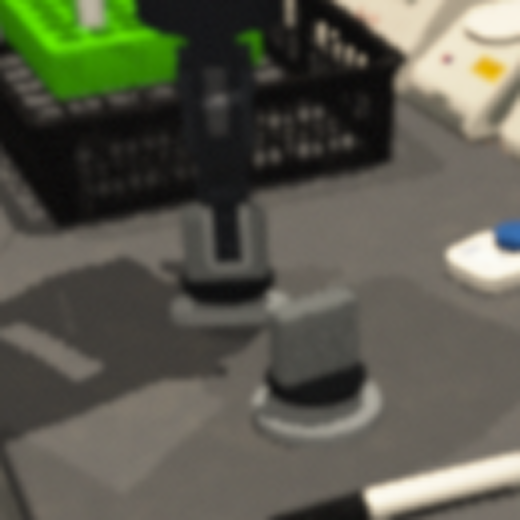

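The side view shows the near finger at crop (228,230), centred on the grip, which spans x 185–268. I correct by a few mm, go down and close.

servo_tool --pt "0 0 0 -3 -1.5 -7 0.8" --pt "0 0 0 -3 -1.5 -7 0.8" --pt "0 0 0 -3 -1.5 -7 0.0" --pt "0 0 0 -3 -1.5 -7 0.0" --pt "0 0 0 -3 -1.5 -7 0.0" --pt "0 0 0 -3 -1.5 -7 0.0" --pt "0 0 0 -3 -1.5 -7 0.0" --pt "0 0 0 -3 -1.5 -7 0.0"

```text
time_s: 2.75
ee_pos: [0.4598, 0.3364, 0.0335]
ee_rot: [[0.006, 0.274, 0.962], [0.002, 0.962, -0.274], [-1.0, 0.003, 0.005]]
force: [-0.2, -0.1, 0.2]
grip_width: 0.0151
```

```bash
python3 - <<'E'
from bench import robot
s=robot.get_state();print(s["ee_pos"],s["ee_rot"],s["force"],s["grip_width"])
E
```

```text
[0.45981296 0.33635499 0.03346097] [[ 0.00553854  0.27442658  0.9615921 ]
 [ 0.00169563  0.96160289 -0.27443943]
 [-0.99998322  0.0031505   0.00486055]] [-0.18158492 -0.09112697  0.17978284] 0.015088006492324639
```

Gripped at 15.1 mm. Now lift and carry.

servo_tool --pt "0 0 0 0 0 50 0" --pt "0 0 0 0 0 110 0" --pt "0 0 0 0 0 110 0" --pt "0 0 0.4 2 -50 110 0" --pt "0 0 0.4 4 -100 110 0" --pt "0 0 0.4 5 -150 110 0" --pt "0 0 0.4 6 -200 110 0" --pt "0 0 0.4 6 -200 110 0"

```text
time_s: 3.75
ee_pos: [0.4654, 0.1339, 0.1424]
ee_rot: [[0.003, 0.272, 0.962], [0.001, 0.962, -0.272], [-1.0, 0.002, 0.003]]
force: [0.0, 0.2, -1.5]
grip_width: 0.0153
```

servo_tool --pt "0 0 0 1 -50 0 0" --pt "0 0 0 3 -100 0 0" --pt "0 0 0 4 -150 0 0" --pt "0 0 0 5 -180 0 0" --pt "0 0 0 6 -200 0 0" --pt "0 0 0 6 -200 0 0"

```text
time_s: 4.5
ee_pos: [0.4713, -0.0663, 0.1415]
ee_rot: [[0.002, 0.273, 0.962], [0.002, 0.962, -0.273], [-1.0, 0.003, 0.001]]
force: [-0.6, -0.0, -2.5]
grip_width: 0.0153
```

```bash
python3 - <<'E'
from h import *
from bench import robot
s=robot.get_state();print(s["ee_pos"],s["ee_rot"],s["joint_positions"],s["force"],s["grip_width"])
a=imaging.capture("side")[130:330,190:390,::-1]
cv2.imwrite("pics/d.png",cv2.resize(a,None,fx=3,fy=3,interpolation=2))
E
```

```text
[ 0.47125394 -0.06625285  0.14150615] [[ 0.00207021  0.27285549  0.9620528 ]
 [ 0.00212295  0.9620515  -0.27285969]
 [-0.9999956   0.00260727  0.00141239]] [-0.38807937  0.30092594  1.76646519  0.00312796  1.07309066 -1.68400478] [-0.58578779 -0.01749406 -2.46291942] 0.015347270533880453
```

View pics/d.png

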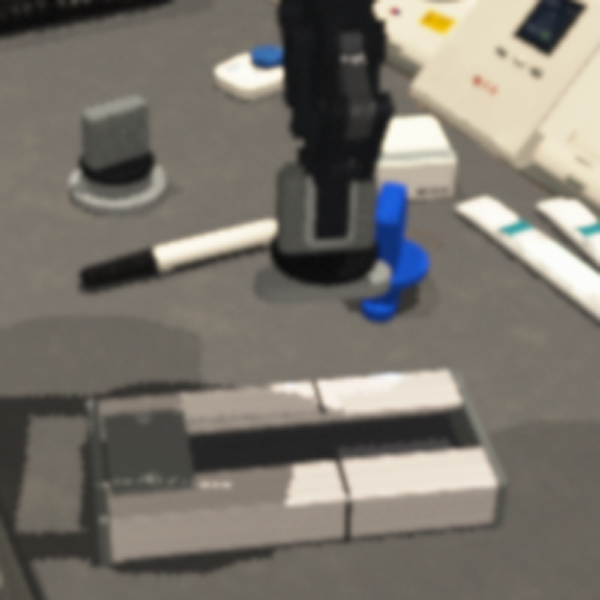

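The nut hangs upright, with its foot tips at crop (260,285) and (386,275) parallel to the slot, and the cross line at (320,395)–(345,490). I move above the line and look once from low.

servo_tool --pt "0 0 0.3 1.5 -12.5 0 0" --pt "0 0 0.3 1.5 -12.5 -35 0" --pt "0 0 0.3 1.5 -12.5 -66 0" --pt "0 0 0.3 1.5 -12.5 -66 0" --pt "0 0 0.3 1.5 -12.5 -66 0"

```text
time_s: 5.18
ee_pos: [0.4734, -0.0781, 0.0767]
ee_rot: [[0.003, 0.266, 0.964], [0.002, 0.964, -0.266], [-1.0, 0.003, 0.003]]
force: [-0.6, 0.1, -1.4]
grip_width: 0.0151
```

```bash
python3 - <<'E'
from h import *
from bench import robot
s=robot.get_state();p=s["ee_pos"];print(p,s["force"])
a=imaging.capture("side")[200:330,210:370,::-1]
u=np.array([.9636,-.2672,0])
for k in(-32,0,32): # predicted foot top tips
    print(k,(proj("side",[p[0],p[1],p[2]-.0335+.008]+u*k/1000)-[210,200])*5)
print("cross on slot mid, lip top",(proj("side",[.472,-.079,.028])-[210,200])*5)
cv2.imwrite("pics/e.png",cv2.resize(a,None,fx=5,fy=4.6,interpolation=2)[:600])
cv2.imwrite("pics/e.png",cv2.resize(a[:120],None,fx=5,fy=5,interpolation=2))
E
```

```text
[ 0.47335636 -0.07814795  0.07667986] [-0.63834364  0.09763149 -1.42957557]
-32 [344.70366552 319.75250572]
0 [455.03257324 310.50463369]
32 [564.40160245 301.33721957]
cross on slot mid, lip top [449.01306318 375.30233529]
```

View pics/e.png

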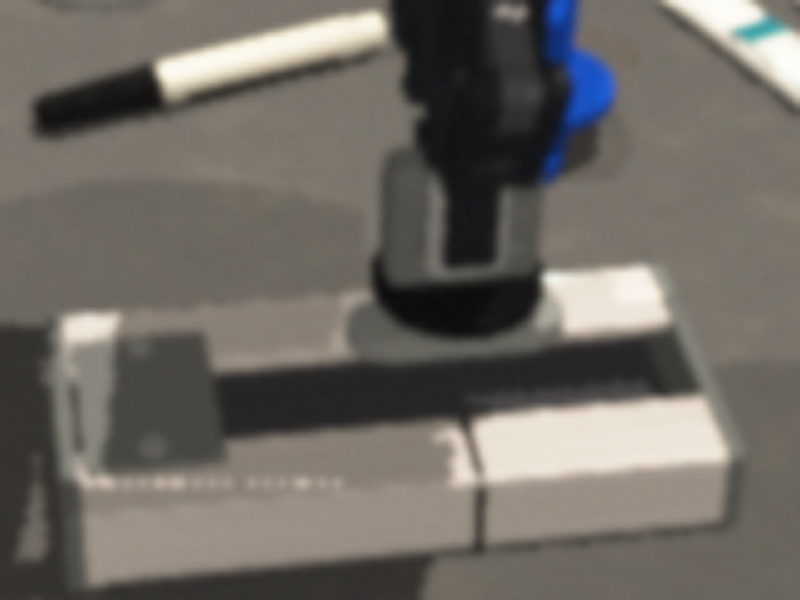

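The predicted foot tips (345 and 564) match those seen (346 and 562), and the nut's axis lies over the cross line to within about 1–2 mm. Lowering.

servo_tool --pt "0 0 0 -0.5 -0.7 -10 0" --pt "0 0 0 -0.5 -0.7 -18 0" --pt "0 0 0 -0.5 -0.7 -26 0" --pt "0 0 0 -0.5 -0.7 -30 0" --pt "0 0 0 -0.5 -0.7 -32 0" --pt "0 0 0 -0.5 -0.7 -33 0" --pt "0 0 0 -0.5 -0.7 -33 0"

```text
time_s: 6.1
ee_pos: [0.473, -0.0789, 0.044]
ee_rot: [[0.004, 0.267, 0.964], [0.001, 0.964, -0.267], [-1.0, 0.002, 0.004]]
force: [-0.7, 0.3, -1.8]
grip_width: 0.0154
```

servo_tool --pt "0 0 0 0 0 -0.5 0" --pt "0 0 0 0 0 -1.0 0" --pt "0 0 0 0 0 -1.0 0"

```text
time_s: 6.48
ee_pos: [0.4732, -0.079, 0.0434]
ee_rot: [[0.005, 0.266, 0.964], [0.001, 0.964, -0.267], [-1.0, 0.002, 0.004]]
force: [-1.9, 1.5, 4.7]
grip_width: 0.0154
```

```bash
python3 - <<'E'
from h import *
from bench import robot
s=robot.get_state();p=s["ee_pos"];print(p,s["force"],s["joint_positions"])
a=imaging.capture("side")[210:310,210:370,::-1]
cv2.imwrite("pics/f.png",cv2.resize(a,None,fx=5,fy=5,interpolation=2))
E
```

```text
[ 0.47319535 -0.07895577  0.04344674] [-1.88424442  1.49041657  4.65852462] [-0.41180487  0.46171684  1.84411244  0.00396363  0.83184834 -1.71550004]
```

View pics/f.png

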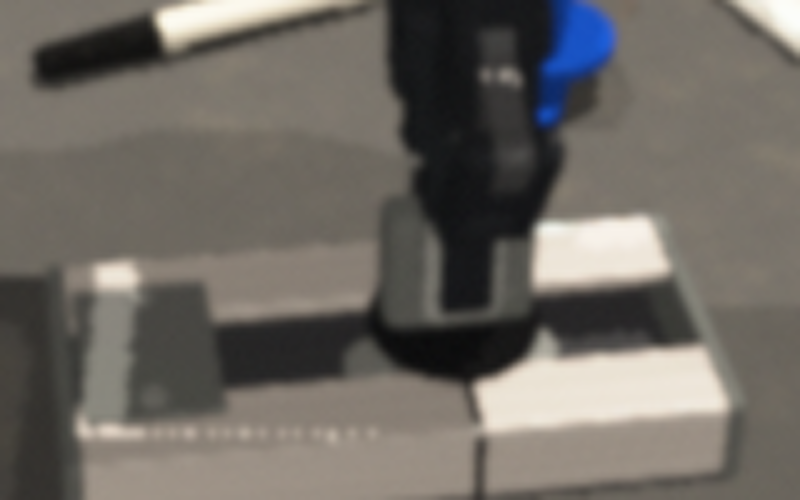

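The contact force has risen to about 6 N at the expected height (0.0434 m). The collar rests on the lips, with the foot tips in the slot at (360,358) and (545,340). Now the quarter turn, clockwise because joint 6 has the range that way.

servo_tool --pt "0 0 -9 0 0 0 0" --pt "0 0 -18 0 0 0 0" --pt "0 0 -27 0 0 0 0" --pt "0 0 -36 0 0 0 0" --pt "0 0 -45 0 0 0 0" --pt "0 0 -45 0 0 0 0"

```text
time_s: 7.28
ee_pos: [0.4732, -0.0789, 0.0435]
ee_rot: [[0.004, 0.869, 0.494], [-0.003, 0.494, -0.869], [-1.0, 0.002, 0.004]]
force: [-1.1, 1.1, 0.4]
grip_width: 0.0156
```

```bash
python3 - <<'E'
from bench import robot
s=robot.get_state();print(s["ee_pos"],s["ee_rot"],s["force"],s["wrist_torque"])
E
```

```text
[ 0.47317829 -0.07894122  0.04348693] [[ 0.00411862  0.86930192  0.49426431]
 [-0.00254515  0.49427601 -0.8693013 ]
 [-0.99998828  0.00232235  0.00424824]] [-1.13535242  1.12496777  0.37150487] [ 0.06264051  0.15468849 -0.04341069]
```

servo_tool --pt "0 0 -9 0 0 0 0" --pt "0 0 -18 0 0 0 0" --pt "0 0 -27 0 0 0 0" --pt "0 0 -36 0 0 0 0" --pt "0 0 -45.2 0 0 0 0" --pt "0 0 -45.2 0 0 0 0" --pt "0 0 -45.2 0 0 0 0"

```text
time_s: 8.15
ee_pos: [0.4732, -0.0789, 0.0435]
ee_rot: [[0.001, 0.964, -0.264], [-0.005, -0.264, -0.964], [-1.0, 0.002, 0.004]]
force: [0.6, 0.5, -1.1]
grip_width: 0.0152
```

```bash
python3 - <<'E'
from h import *
from bench import robot
s=robot.get_state();R=s["ee_rot"];print(s["ee_pos"],np.degrees(np.arctan2(R[1,1],R[0,1])),s["force"],s["wrist_torque"],s["joint_positions"])
a=imaging.capture("side")[210:310,210:370,::-1]
cv2.imwrite("pics/g.png",cv2.resize(a,None,fx=5,fy=5,interpolation=2))
E
```

```text
[ 0.473186   -0.07893382  0.04348602] -15.318983848805987 [ 0.59400136  0.54047912 -1.07971406] [-0.01765859 -0.01771625  0.00525284] [-0.40805369  0.46274872  1.84218297 -0.00519264  0.83373579 -0.13719757]
```

View pics/g.png

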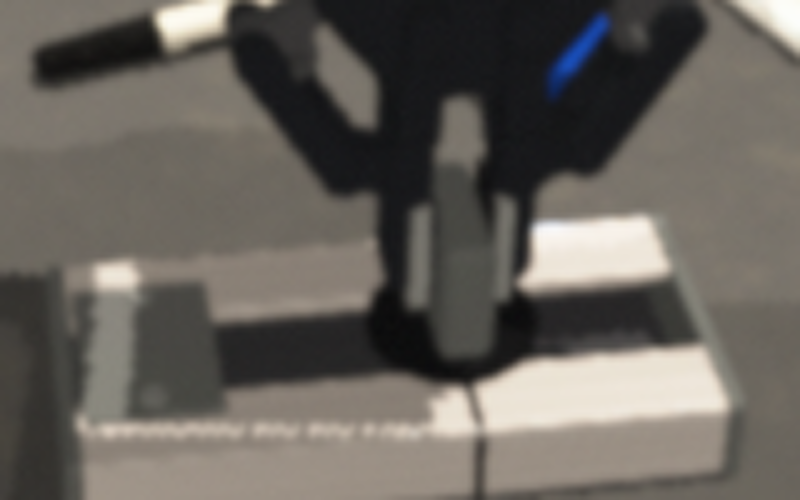

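The grip now stands across the rail and no foot tips show in the slot. The collar is flat on the lips at (452,330), over the line. Release and retreat.

servo_tool --pt "0 0 0 0 0 0 0.3" --pt "0 0 0 0 0 0 0.5" --pt "0 0 0 0 0 0 0.5" --pt "0 0 0 0 0 0 0.5" --pt "0 0 0 0 0 30 0.5" --pt "0 0 0 0 0 80 0.5" --pt "0 0 0 0 0 140 0.5" --pt "0 0 0 0 0 140 0.5"

```text
time_s: 9.2
ee_pos: [0.4749, -0.0796, 0.1874]
ee_rot: [[0.009, 0.964, -0.265], [-0.008, -0.265, -0.964], [-1.0, 0.011, 0.005]]
force: [0.5, -1.1, -0.6]
grip_width: 0.0429
```

servo_tool --pt "0 0 0 -40 50 30 0.5" --pt "0 0 0 -80 100 30 0.5" --pt "0 0 0 -100 150 30 0.5" --pt "0 0 0 -100 200 30 0.5" --pt "0 0 0 -100 250 30 0.5" --pt "0 0 0 -100 250 30 0.5"

```text
time_s: 9.95
ee_pos: [0.374, 0.1727, 0.2164]
ee_rot: [[0.007, 0.966, -0.26], [-0.008, -0.26, -0.966], [-1.0, 0.009, 0.006]]
force: [0.4, -0.7, -1.1]
grip_width: 0.0429
```

```bash
python3 - <<'E'
from h import *
from bench import robot
s=robot.get_state();print(s["time_s"],s["ee_pos"],s["force"],np.abs(s["qvel"]).max())
S=imaging.capture("side")[:,:,::-1];T=imaging.capture("top")[:,:,::-1]
A=np.zeros((600,800,3),np.uint8)
A[:330,:480]=cv2.resize(S[210:320,210:370],(480,330),interpolation=2)
A[:400,490:790]=cv2.resize(T[160:260,300:375],(300,400),interpolation=2)
A[340:600,:416]=cv2.resize(S[130:240,160:336],(416,260),interpolation=2)
cv2.imwrite("pics/h.png",A)
E
```

```text
9.95 [0.37395485 0.17269461 0.21637723] [ 0.40381252 -0.73130084 -1.06059461] 0.0810478633704185
```

View pics/h.png

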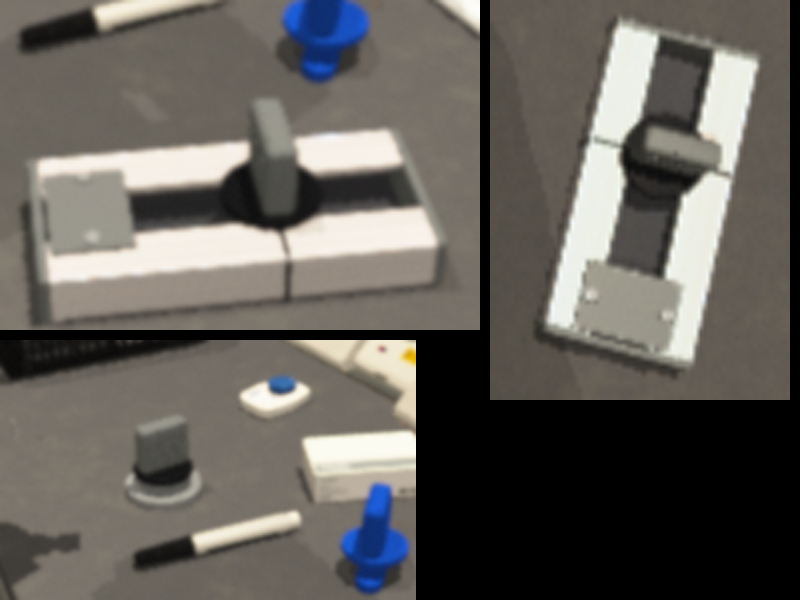

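The nut stands upright on the cross line. Top view: collar centre at (665,155), line through about (665,159), grip parallel to the line. The round-footed knob and the blue knob are where they were. Handing in.

```bash
python3 -c "
from bench import order
print(order.sign_off())"
```

```text
the job is handed in; nothing more can be done
None
```

The channel nut is in the rail slot at the engraved cross line, turned a quarter turn and standing upright, with the gripper well clear. I handed the job in at about 10 s of the 42 s allowed. The sign-off reports no verdict.

- **Lowering:** I lowered the nut with its foot lengthwise in the slot until the collar touched the lips. The contact force was about 6 N, at the height expected.
- **Twist:** I turned it clockwise; the tool went from 74.5° to -15.3°, about 90°, with little torque at the end. The last side and top views show the grip parallel to the cross line, no foot tips in the slot and the collar flat on the lips.
- **Position:** The collar centre is within about 1–2 mm of the cross line. The rail pose (188 x 87 mm against the stated 190 x 86 mm) and the nut's height from two views (64–65 mm against 64 mm) agreed with the text.
- **Bystanders:** The round-footed knob and the blue look-alike look unmoved in the last picture.
- **Checks that disagreed:** One of the four triangulated cross-line points came out at 21 mm high instead of 28 mm, because I read the pixel poorly. I relied on the other three and on the rail's outline.

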